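# Take the wrongly packed socket out of the socket case

## Task

Open the socket case's clear lid to about upright, so that it stays open by itself, and compare the three bays with the layout strip along the front of the case: a round mark means that a socket belongs in the bay behind it, a bar mark means that the bay is kept for the extension bar and should hold no socket. Take the socket out of the bar's bay and stand it upright on the floor of the small aluminium parts tray, without disturbing the two tappets already there; leave the other two sockets where they stand and leave the lid open.

Things in the scene. Friction and masses are not known exactly. Their poses are not given: they have to be found in the camera images.
- case: Socket case, fixed: black base 110 (x) by 190 (y) by 22 mm high, walls and floor 5 mm. Origin: centre of its underside; -x is the front (tab and layout strip), +y its left, yaw within 0.2 rad. Three bays along y at x = 0, y = +61, 0, -61 mm, dividers no higher than the walls. White layout strip 66 by 190 by 3 mm in front, centred at x = -136 mm, with a dark mark before each bay: two 28 mm discs, one bar.
- mark_bar: The bar mark on the layout strip: dark flat bar 46 mm (x) by 12 mm (y), 3 mm thick, fixed; origin at the centre of its underside. It lies at the same y (in the case's frame) as the bay that should hold no socket.
- lid (a joint): Angle (rad) of the case's clear lid: 0 closed, 1.57 upright, 1.9 its stop; starts between 0 and 0.12. A hollow cover 110 by 190 by 44 mm high, 180 g, hinged on the far (+x) rim of the base: the axis is parallel to the case's y, through x = +55, z = 22 mm of the case's frame. Stiff hinge: the lid stays at whatever angle it is left; lifting takes 2 to 3 N at the tab.
- lid_tab (a point): Grip point in the lid's black pull tab, which sticks out 40 mm from the lid's front at mid-width; 24 mm wide (along y), 12 mm thick. The point is 10 mm from its outer end, 140 mm from the hinge axis along the lid and 11 mm above it (33 mm above the table when closed). Gripped by its two sides, it turns between the pads, so the gripper can point down all along the arc.
- socket_1: Socket in the left bay (y = +61 mm in the case's frame) (bare steel, a plain upright cylinder 26 mm in diameter and 50 mm tall, dark square in its top face, about 110 g, loose; standing on the bay floor within 8 mm of the bay's centre; origin at the centre of its underside, z along its axis). All three sockets are identical.
- socket_2: Socket in the middle bay (y = 0), same as socket_1; origin at the centre of its underside.
- socket_3: Socket in the right bay (y = -61 mm), same as socket_1; origin at the centre of its underside.
- tray: Small aluminium parts tray, fixed, open on top: 200 by 200 mm, 36 mm high, walls and floor 4 mm thick; origin at the centre of its underside. The half nearest the robot (-x) is empty; two tappets stand in the far half (+x).
- tappet_1: Bucket tappet in the tray: squat steel cylinder 35 mm in diameter, 26 mm tall, 90 g, loose, standing near x = +60, y = +50 mm of the tray's frame; origin at the centre of its underside.
- tappet_2: The same, near x = +60, y = -50 mm of the tray's frame.
Things that resemble listed ones, but are neither listed nor needed, are in the scene too. What is shaped like the tappet_2 but yellow is not meant. What is shaped like the tappet_1 but orange is not meant.

How it is judged:
On the way:
1. the lid is opened to about upright (beyond 1.2 rad) (value of joint lid above 1.2 rad), for 0.2 s.
At the end, for the whole second after the job is handed in: Lid open beyond 1.2 rad; the socket from the bar-marked bay stands upright (0.17 rad) at rest on the tray floor, within 90 mm of its centre in x and y; the other sockets stand upright in their bays and the tappets in the tray, all within 30 mm of their starts (tappets within 0.3 rad) (value of joint lid above 1.2 rad and ((y of mark_bar in the frame of case between 0.041 and 0.081 m and x of socket_1 in the frame of tray between -0.09 and 0.09 m and y of socket_1 in the frame of tray between -0.09 and 0.09 m and z of socket_1 in the frame of tray below 0.012 m and angle between each of socket_1, socket_2, socket_3's own z axis and vertical below 0.17 rad and linear speed of socket_1 below 0.02 m/s and distance of each of socket_2, socket_3 from where it was at the start of the episode below 0.03 m) or (y of mark_bar in the frame of case between -0.02 and 0.02 m and x of socket_2 in the frame of tray between -0.09 and 0.09 m and y of socket_2 in the frame of tray between -0.09 and 0.09 m and z of socket_2 in the frame of tray below 0.012 m and angle between each of socket_2, socket_1, socket_3's own z axis and vertical below 0.17 rad and linear speed of socket_2 below 0.02 m/s and distance of each of socket_1, socket_3 from where it was at the start of the episode below 0.03 m) or (y of mark_bar in the frame of case between -0.081 and -0.041 m and x of socket_3 in the frame of tray between -0.09 and 0.09 m and y of socket_3 in the frame of tray between -0.09 and 0.09 m and z of socket_3 in the frame of tray below 0.012 m and angle between each of socket_3, socket_1, socket_2's own z axis and vertical below 0.17 rad and linear speed of socket_3 below 0.02 m/s and distance of each of socket_1, socket_2 from where it was at the start of the episode below 0.03 m)) and distance of each of tappet_1, tappet_2 from where it was at the start of the episode below 0.03 m and angle between each of tappet_1, tappet_2's own z axis and vertical below 0.3 rad); the robot touches nothing.
It fails at once if a socket that belongs in its bay is moved more than 30 mm or knocked over ((y of mark_bar in the frame of case between 0.041 and 0.081 m and (distance of any of socket_2, socket_3 from where it was at the start of the episode above 0.03 m or angle between any of socket_2, socket_3's own z axis and vertical above 0.5 rad)) or (y of mark_bar in the frame of case between -0.02 and 0.02 m and (distance of any of socket_1, socket_3 from where it was at the start of the episode above 0.03 m or angle between any of socket_1, socket_3's own z axis and vertical above 0.5 rad)) or (y of mark_bar in the frame of case between -0.081 and -0.041 m and (distance of any of socket_1, socket_2 from where it was at the start of the episode above 0.03 m or angle between any of socket_1, socket_2's own z axis and vertical above 0.5 rad))).
It fails at once if a tappet in the tray is moved more than 30 mm or knocked over (distance of any of tappet_1, tappet_2 from where it was at the start of the episode above 0.03 m or angle between any of tappet_1, tappet_2's own z axis and vertical above 0.5 rad).
It also fails if it takes over 58 s, if anything falls off the work surface, if the arm or the gripper's body presses on something with over 40 N, if the wrist force passes 120 N, or if a joint passes its speed limit or range.

## Robot

A 7-joint arm with a two-finger parallel gripper is mounted at the origin on the work surface. World frame = base frame: x ahead of the robot, y to its left, z up, the work surface at z = 0. Lengths are in m, angles in rad, forces in N, time in s.
With the tool pointing down it reaches from about 0.4 to 0.85 m from the base axis. Payload 10.4 kg.
Tool frame: the origin (TCP) lies at the centre of the arm's flange, where the gripper is bolted on; the fingertips stand 173 mm ahead of it and the grasp point (between the pads) lies 155 mm ahead of it (manip.nose_length is the distance from the TCP to the fingertips, in m); z points along the fingers, x is the direction in which the jaws open and shut, and the axes are right-handed (so a half turn about z gives the same grasp; the last joint's range is limited). The gripper opens to 85 mm and grips with 20 to 120 N. Pads are 22 mm wide; open, the fingers measure 114 mm over their backs; the gripper's body (76 mm by 85 mm) begins 54 mm behind the grasp point. The pads swing forward as they close: fully open they stand 13 mm farther back than shut.
Start: joints at [-0.023, 0.332, -0.065, 1.46, 0.022, 1.35, -0.088], TCP at [0.625, 0, 0.405] pointing down, gripper open.
Joint ranges: [-2.6, 2.6], [-0.5, 2.12], [-1.47, 1.34], [0.16, 2.42], [-1.27, 4.41], [0.06, 2.06], [-2.6, 2.6]. Speed limits (rad/s): [2.22, 2.22, 2.79, 2.79, 3.14, 3.14, 3.14].

## Interface

Orientations are given as a unit quaternion [x, y, z, w].
In Python, from workcell import status, cams, order, manip gives the robot as it stands.
- The arm moves only by the tool servo_tool, never from a script. Its argument "motion" is a list that holds one entry, the list of rows, each a list of 6 numbers: the shift along the tool's x, y, z in units of 50 mm (1.0 is 50 mm), then the turn, a rotation vector about the tool's x, y, z in units of 5 degrees (1.0 is 5 degrees). In form: [[[x, y, z, ax, ay, az], ...]]. A call has 1 to 12 rows; each row shifts and turns the pose as measured when the row begins, along the tool's axes as they then stand; what a row does not reach is not made up. A row lasts 1/10 s, in which the tool goes at most 50 mm and 8.59 degrees, less where a joint would pass 70% of its speed; a pose out of reach is approached as far as the arm can. A call is refused whole if a number of a shift passes 1 or a number of a turn 1, either way. A call with a gripper value outside its range is refused whole. "jaw" is the closure in counts, from 0 (fully open) to 255 (shut), set as the call begins (left out, the last holds). The fingers move at their own pace and stop on an object; "force" is the grip in N (left out, the last holds). Time passes only in rows, so rows that do not move let the fingers close. It gives the time, the measured TCP pose, the force and the opening at its end, in the units of the state.
- status.get_obs(): the state, without advancing time (a new reading comes with each control period).
- cams.camera(name): name is "scene" or "side" or "wrist"; returns a dict with "color" (480x640x3 uint8, red, green, blue), "vertical_fov" (degrees; the focal length in pixels is half the picture's height over the tangent of half this angle, whatever the lens; pixels are square), "cx", "cy" (the principal point, pixels), "k1" (the pictures are not rectified: a ray, as slopes to the right and down, at radius r is drawn at 1 + k1 r^2 times it, then the intrinsics apply), "extrinsics" (4x4, takes a point from camera to world coordinates). Camera axes: x right, y down, z forward; pixel columns grow to the right and rows downward; lengths in m; the calibration is good to about 2 mm. A picture is of the moment at which its call begins. There is no depth.
- order.hand_in(): hands the job in, once; it reports no verdict.
The state is a dict: "clock": time; "joint_pos": joint angles; "joint_velocities": joint speeds; "tau": joint torques, N m; "position": TCP position; "ee_rot": TCP orientation; "ft_force": force on the tool from outside, world axes, zero at the start; "torque": the same for the moment, N m; "grip_width": opening from 0.0 (shut) to 1.0 (fully open).
Only numpy, scipy, OpenCV 4.12 (cv2) and the standard library are available. Lean on these libraries where they do the work, as an engineer would, in place of code of your own. Each camera call takes 0.05 s, during which the arm holds its last target.

## Working session

There is one attempt and no reset: what is moved stays moved. The work goes in short steps, Python scripts to look and compute and a tool call to move; the robot and the scene stay as the last step left them, time stands still between calls to the robot, and variables do not carry over. Pictures are saved under pics/ and viewed, and the job is handed in when it is done.

Besides the shell and the picture viewer there is one more tool, called by a JSON object that holds its "fn" and its "kwargs". servo_tool: Moves the arm, as the interface text tells. Its arguments: {"type":"object","properties":{"motion":{"type":"array","items":{"type":"array","items":{"type":"array","items":{"type":"number"}}}},"jaw":{"type":"number"},"force":{"type":"number"}},"required":["motion"]}

```bash
ls; mkdir -p pics; python3 - <<'E'
from workcell import status,cams,manip
import cv2
o=status.get_obs()
for k in o: print(k,o[k])
for n in ["scene","side","wrist"]:
    c=cams.camera(n); cv2.imwrite(f"pics/{n}0.png",c["color"][:,:,::-1])
    print(n,{k:v for k,v in c.items() if k!="color"})
E
```

```text
pics
clock 0.0
joint_pos [-0.02263335  0.33289768 -0.06468173  1.46096666  0.02162228  1.3498801
 -0.08849778]
joint_velocities [ 0.00090635 -0.00024487  0.00033603 -0.00028946 -0.00085452  0.00038914
 -0.00028018]
tau [ 4.98105128e-04 -6.25449800e+01  4.97091911e-02 -3.91610491e+01
  1.63588714e-02  9.83294769e-03 -6.01235030e-06]
position [6.24871620e-01 1.33080123e-05 4.03887492e-01]
ee_rot [ 9.99999735e-01  2.23604053e-05 -7.26325119e-04  4.74301420e-05]
ft_force [0.19022675 0.4952012  0.52806829]
torque [ 0.03960674  0.02155482 -0.01301439]
grip_width 0.9989518415737892
scene {'vertical_fov': 50.52055538129404, 'cx': 327.72450496087134, 'cy': 243.67119292511796, 'k1': -0.13769296975373368, 'extrinsics': array([[-0.84560168,  0.43950768, -0.30296996,  0.76353276],
       [ 0.53372389,  0.68564479, -0.49500508,  0.42342284],
       [-0.00982877, -0.58027944, -0.81435814,  0.73075909],
       [ 0.        ,  0.        ,  0.        ,  1.        ]])}
side {'vertical_fov': 55.52985036218823, 'cx': 322.7927232218182, 'cy': 242.20908141321044, 'k1': -0.11368674141946035, 'extrinsics': array([[ 0.99562331, -0.0593046 ,  0.07223009,  0.46484845],
       [-0.09283115, -0.53825878,  0.8376514 , -0.61969689],
       [-0.0107981 , -0.84069046, -0.54140831,  0.48713686],
       [ 0.        ,  0.        ,  0.        ,  1.        ]])}
wrist {'vertical_fov': 62.267229716402554, 'cx': 325.2199135189045, 'cy': 236.6530063007607, 'k1': -0.040080323225605625, 'extrinsics': array([[ 9.99999187e-01,  2.90846777e-04, -1.24180125e-03,
         6.24946089e-01],
       [-1.26247377e-04, -9.46296458e-01, -3.23300166e-01,
         8.41917939e-02],
       [-1.26914293e-03,  3.23300060e-01, -9.46295652e-01,
         3.71943129e-01],
       [ 0.00000000e+00,  0.00000000e+00,  0.00000000e+00,
         1.00000000e+00]])}
```

View pics/scene0.png

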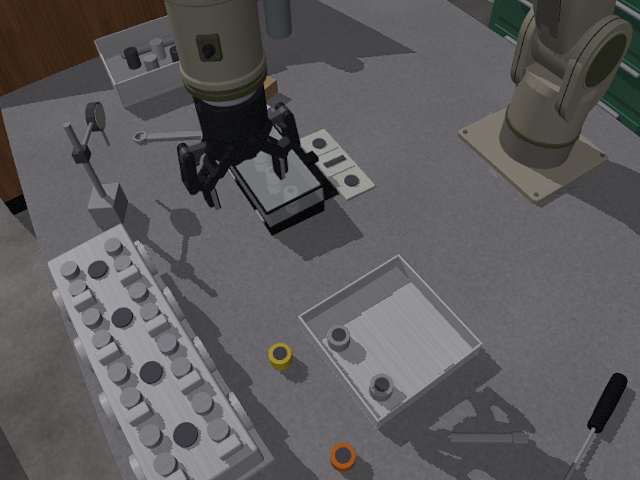

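View pics/side0.png

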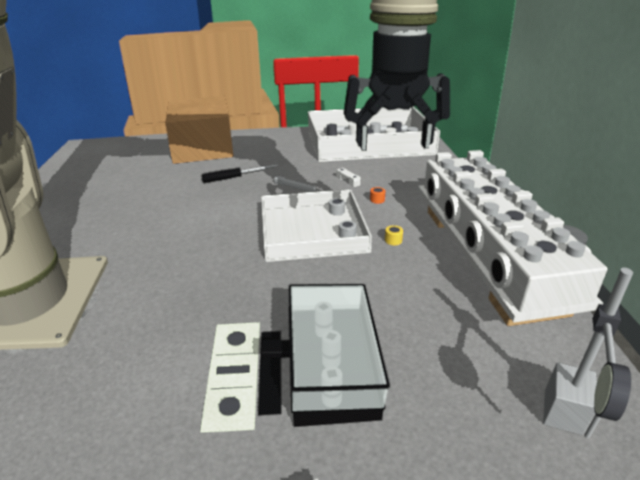

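View pics/wrist0.png

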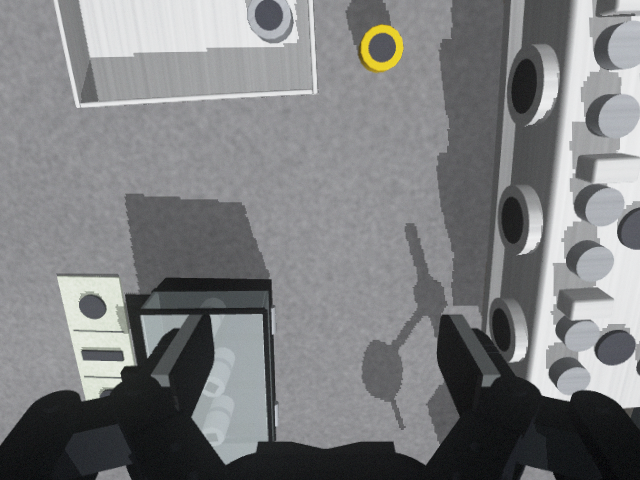

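The bar is the middle of the three marks on the layout strip (side ≈ (233,370), scene ≈ (335,160)), between two discs. So the socket to move is socket_2, in the middle bay. The tray holding the grey tappets is at side ≈ (315,225); the yellow (394,235) and orange (378,195) cylinders are decoys, and so is the bigger white box at the back. Next I'll measure.

```bash
cat > h.py <<'E'
import numpy as np, cv2
from workcell import status,cams,manip
def K(c):
    f=240/np.tan(np.radians(c["vertical_fov"])/2)
    return np.array([[f,0,c["cx"]],[0,f,c["cy"]],[0,0,1.]]), np.array([c["k1"],0,0,0.])
def ray(c,uv):
    k,d=K(c); p=cv2.undistortPoints(np.array(uv,float).reshape(-1,1,2),k,d).reshape(-1,2)
    E=c["extrinsics"]; r=np.c_[p,np.ones(len(p))]@E[:3,:3].T
    return E[:3,3],r
def plane(c,uv,z):
    o,r=ray(c,uv); return o+r*((z-o[2])/r[:,2])[:,None]
def proj(c,P):
    k,d=K(c); E=np.linalg.inv(c["extrinsics"])
    return cv2.projectPoints(np.array(P,float).reshape(-1,1,3),cv2.Rodrigues(E[:3,:3])[0],E[:3,3],k,d)[0].reshape(-1,2)
def tri(c1,u1,c2,u2):
    o1,r1=ray(c1,[u1]);o2,r2=ray(c2,[u2]);A=np.c_[r1[0],-r2[0]]
    s=np.linalg.lstsq(A,o2-o1,rcond=None)[0]; a=o1+s[0]*r1[0]; b=o2+s[1]*r2[0]
    return (a+b)/2,np.linalg.norm(a-b)
def crop(im,x0,y0,x1,y1,s,fn):
    cv2.imwrite(fn,cv2.resize(im[y0:y1,x0:x1,::-1],None,fx=s,fy=s,interpolation=cv2.INTER_CUBIC))
E
python3 - <<'E'
from h import *
c=cams.camera("side"); im=c["color"]
crop(im,190,270,400,440,3.7,"pics/side_case.png")
crop(im,250,160,420,270,4.5,"pics/side_tray.png")
g=cv2.cvtColor(im,cv2.COLOR_RGB2GRAY)
for nm,cc,roi in(("side",c,(195,315,262,432)),):
    x0,y0,x1,y1=roi
    # strip: bright warm white
    sub=im[y0:y1,x0:x1].astype(int)
    m=(sub.min(2)>170).astype(np.uint8)
    cs,_=cv2.findContours(m,cv2.RETR_EXTERNAL,cv2.CHAIN_APPROX_NONE)
    k=max(cs,key=cv2.contourArea); hull=cv2.convexHull(np.vstack([q for q in cs if cv2.contourArea(q)>20]))
    q=cv2.approxPolyN(hull,4).reshape(-1,2)+[x0,y0]
    P=plane(cc,q,0.003); print("strip",q.tolist(),P.round(4).tolist(),"ctr",P.mean(0)); 
    hm=np.zeros_like(m); cv2.fillPoly(hm,[hull],1)
    hm=cv2.erode(hm,np.ones((3,3)))
    d=((sub.max(2)<110)&(hm>0)).astype(np.uint8)
    n,l,st,ce=cv2.connectedComponentsWithStats(d)
    for i in range(1,n):
        if st[i,4]>30: print("mark",(ce[i]+[x0,y0]).round(1),st[i],plane(cc,[ce[i]+[x0,y0]],0.003).round(4))
E
```

```text
strip [[254, 431], [198, 431], [216, 324], [259, 321]] [[0.4072, -0.2827, 0.003], [0.3386, -0.2775, 0.003], [0.3429, -0.0859, 0.003], [0.4097, -0.0854, 0.003]] ctr [ 0.37458322 -0.18288078  0.003     ]
mark [236.1 338. ] [ 33  17  17  13 173] [[ 0.3762 -0.1197  0.003 ]]
mark [232.7 369.1] [ 22  51  32   7 197] [[ 0.375  -0.1805  0.003 ]]
mark [228.9 405.7] [ 24  83  20  17 273] [[ 0.3741 -0.2423  0.003 ]]
```

```bash
python3 - <<'E'
from h import *
c=cams.camera("scene"); im=c["color"]
crop(im,210,110,400,250,4.2,"pics/scene_case.png")
crop(im,260,240,500,440,3,"pics/scene_tray.png")
E
```

```text
(no output)
```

View pics/side_case.png

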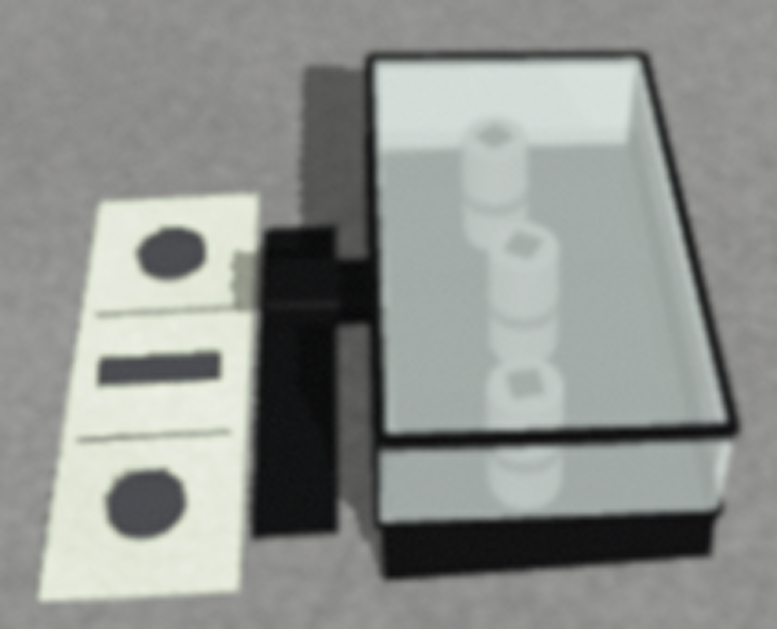

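View pics/scene_case.png

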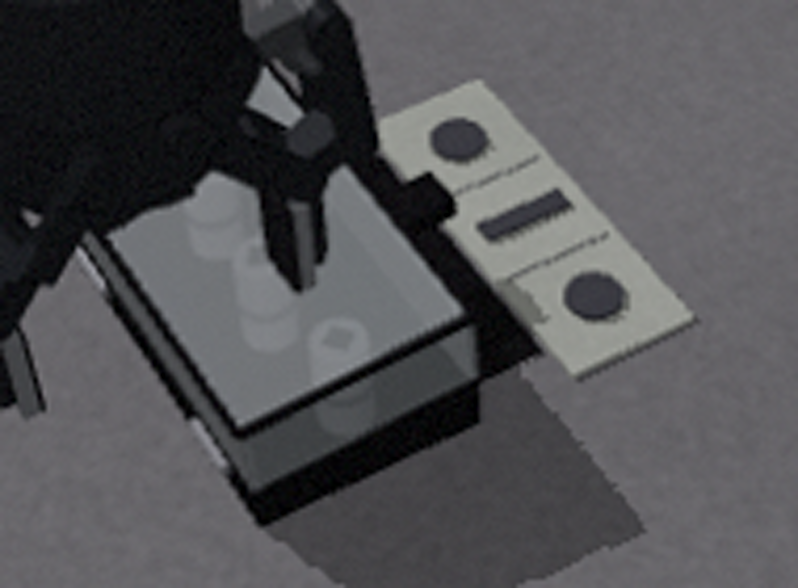

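View pics/side_tray.png

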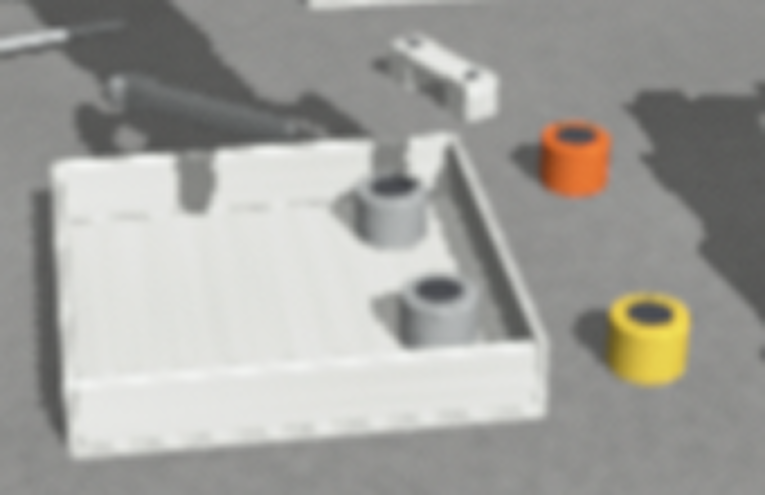

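View pics/scene_tray.png

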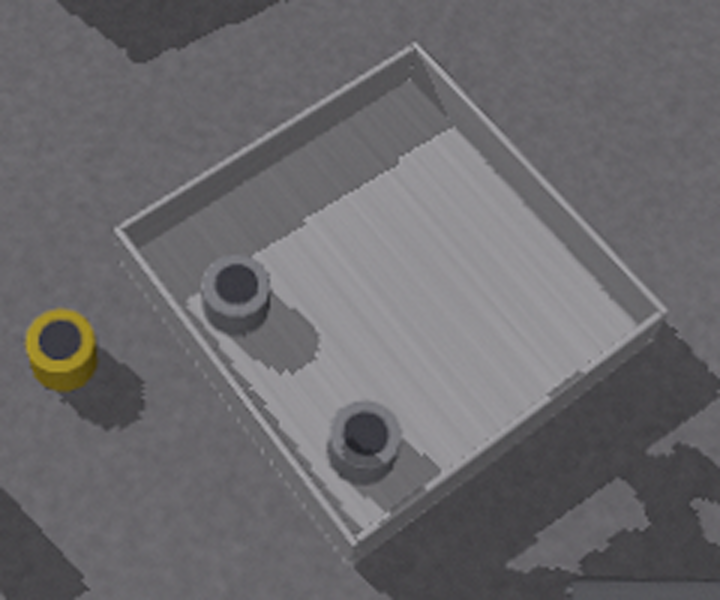

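```bash
python3 - <<'E'
from h import *
c=cams.camera("side"); s=cams.camera("scene"); im=c["color"]
print("slab z0",plane(c,[(261.6,332),(259,413),(280.5,413),(281,332)],0).round(3).tolist())
crop(im,240,315,310,420,6,"pics/tabz.png")
def X(x,y,z,yaw=-0.017): 
    R=np.array([[np.cos(yaw),-np.sin(yaw)],[np.sin(yaw),np.cos(yaw)]]); p=R@[x,y]+[0.511,-0.183]; return [p[0],p[1],z]
ov=im.copy()
def lid(t):
    def L(d,y,h): # d from hinge toward front, h above
        return X(.055-d*np.cos(t)+h*np.sin(t)*-1*-1, y, .022+d*np.sin(t)+h*np.cos(t))
    return L
for t,col in((0,(255,0,0)),(0.06,(0,255,0)),(0.12,(0,0,255))):
    L=lid(t)
    pts=[L(0,-.095,.044),L(.11,-.095,.044),L(.11,.095,.044),L(0,.095,.044)]
    tb=[L(.15,-.012,.017),L(.15,.012,.017),L(.11,.012,.017),L(.11,-.012,.017)]
    for cc,o in((c,ov),):
        for q in (pts,tb): cv2.polylines(o,[proj(cc,q).round().astype(int)],True,col,1)
crop(ov,190,270,400,440,3.7,"pics/lidov.png")
E
```

```text
slab z0 [[0.414, -0.107, -0.0], [0.413, -0.255, 0.0], [0.44, -0.257, 0.0], [0.443, -0.11, 0.0]]
```

View pics/lidov.png

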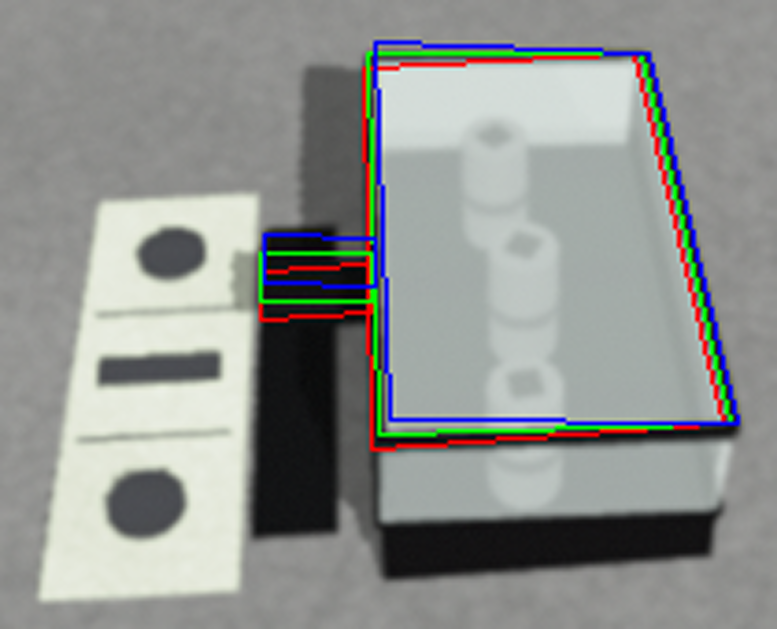

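View pics/tabz.png

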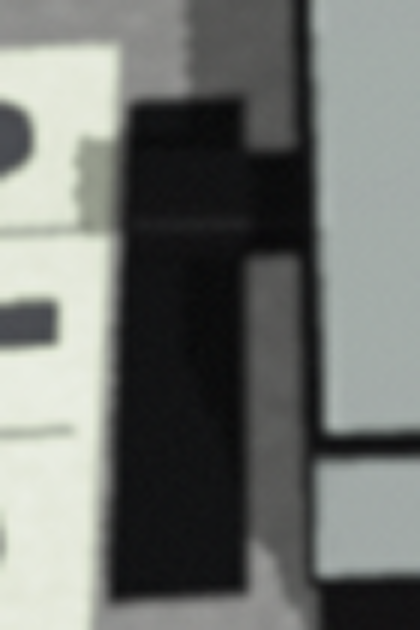

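Measured: case centre ≈ (0.511, −0.183), yaw ≈ −0.017, lid at about 0.06 rad, since the green outline fits. That puts the tab grip point at about (0.427, −0.1815, 0.041). The strip measures 66–69 × 190 mm and the mark spacing is 61 mm, as the task gives. I'll move above the tab and turn.

{"fn": "servo_tool", "kwargs": {"motion": [[[-0.5,0.45,0.25,0,0,0],[-0.5,0.45,0.25,0,0,0],[-0.5,0.45,0.25,0,0,0],[-0.5,0.45,0.25,0,0,0],[-0.5,0.45,0.25,0,0,0],[-0.5,0.45,0.25,0,0,0],[-0.5,0.45,0.25,0,0,0],[-0.5,0.45,0.25,0,0,0],[0,0,0,0,0,-1],[0,0,0,0,0,-1],[0,0,0,0,0,-1],[0,0,0,0,0,-1]]], "jaw": 0, "force": 60}}

```text
clock: 1.55
position: [0.4157, -0.1864, 0.3]
ee_rot: [0.984, 0.179, 0.001, -0.001]
ft_force: [-0.8, 0.1, -0.6]
grip_width: 0.999
```

{"fn": "servo_tool", "kwargs": {"motion": [[[0,0,0,0,0,-1],[0,0,0,0,0,-1],[0,0,0,0,0,-1],[0,0,0,0,0,-1],[0,0,0,0,0,-1],[0,0,0,0,0,-1],[0,0,0,0,0,-1],[0,0,0,0,0,-1],[0,0,0,0,0,-1],[0,0,0,0,0,-1],[0,0,0,0,0,-1],[0,0,0,0,0,-1]]]}}

```text
clock: 2.75
position: [0.4155, -0.1866, 0.3013]
ee_rot: [0.748, 0.664, 0.002, 0.001]
ft_force: [-0.2, -0.7, -0.5]
grip_width: 1.003
```

{"fn": "servo_tool", "kwargs": {"motion": [[[0,0,0,0,0,-0.6],[0,0,0,0,0,-0.6],[0,0,0,0,0,0]]]}}

```text
clock: 3.05
position: [0.4155, -0.1866, 0.3016]
ee_rot: [0.71, 0.704, 0.002, 0.002]
ft_force: [-0.1, 0.4, 0.1]
grip_width: 1.002
```

```bash
cat >> h.py <<'E'
from scipy.spatial.transform import Rotation as Ro
def goto(P,yaw=None):
    o=status.get_obs(); R=Ro.from_quat(o["ee_rot"]).as_matrix()
    print("clock",round(o["clock"],2),"pos",np.round(o["position"],4),"yaw",np.degrees(np.arctan2(R[1,0],R[0,0])).round(2),"tilt",np.degrees(np.arccos(-R[2,2])).round(2),"F",np.round(o["ft_force"],1),"w",round(o["grip_width"],3))
    print("shift units",(R.T@(np.array(P)-o["position"])/0.05).round(2))
E
python3 - <<'E'
from h import *
c=cams.camera("wrist"); s=cams.camera("scene")
def show(c,fn,pts):
    im=c["color"].copy()
    for p in proj(c,pts): cv2.circle(im,tuple(int(v) for v in p.round()),3,(255,0,0),-1)
    cv2.imwrite(fn,im[:,:,::-1])
P=[[.427,-.1815,.041],[.427,-.1935,.047],[.427,-.1695,.047],[0.375,-.1805,.003]]
show(c,"pics/w1.png",P); show(s,"pics/s1.png",P)
goto([.427,-.1815,.196])
E
```

```text
clock 3.15 pos [ 0.4155 -0.1866  0.3016] yaw 89.39 tilt 0.35 F [-1.   0.1 -0.9] w 1.0
shift units [0.1  0.22 2.11]
```

View pics/w1.png

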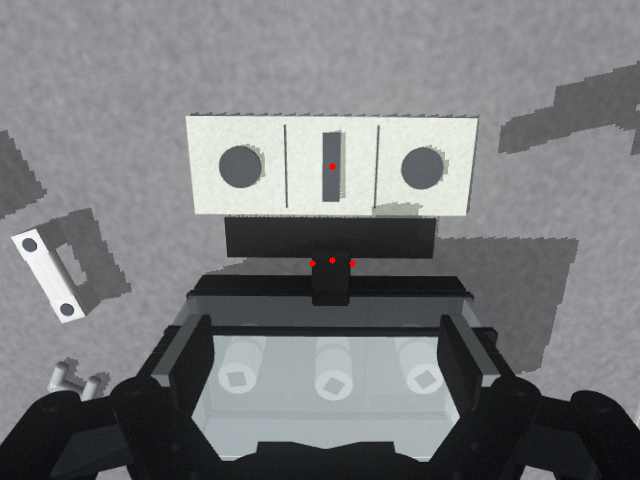

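View pics/s1.png

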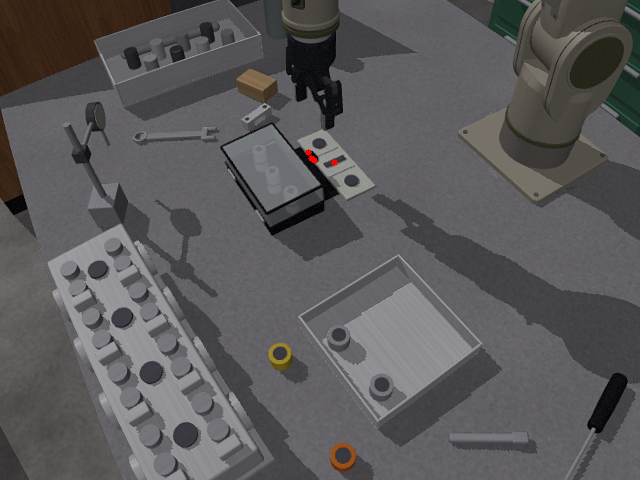

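The projected dots land on the tab: wrist x 313–352 against a tab of 312–350. I'll descend.

{"fn": "servo_tool", "kwargs": {"motion": [[[0.05,0.11,0.3,0,0,0],[0.05,0.11,0.3,0,0,0],[0,0,0.3,0,0,0],[0,0,0.3,0,0,0],[0,0,0.3,0,0,0],[0,0,0.2,0,0,0],[0,0,0.2,0,0,0],[0,0,0.1,0,0,0],[0,0,0,0,0,0]]]}}

```text
clock: 4.05
position: [0.4286, -0.1818, 0.1991]
ee_rot: [0.715, 0.699, 0.003, 0.003]
ft_force: [-0.8, 0.1, 0.2]
grip_width: 1.0
```

```bash
python3 - <<'E'
from h import *
goto([.427,-.1815,.196])
c=cams.camera("side");crop(c["color"],190,230,400,430,3,"pics/side2.png")
E
```

```text
clock 4.05 pos [ 0.4286 -0.1818  0.1991] yaw 88.74 tilt 0.55 F [-0.8  0.1  0.2] w 1.0
shift units [ 0.   -0.03  0.06]
```

View pics/side2.png

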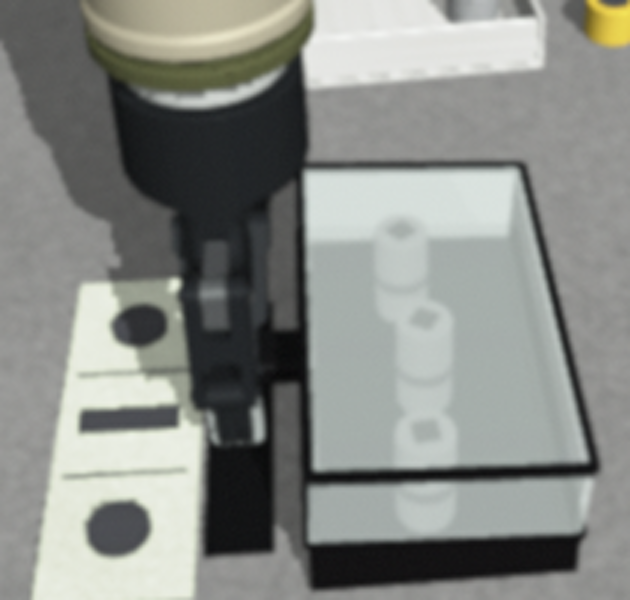

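The fingers straddle the tab clear of the lid. I'll close.

{"fn": "servo_tool", "kwargs": {"motion": [[[0,-0.03,0.04,0,0,0],[0,0,0,0,0,0],[0,0,0,0,0,0],[0,0,0,0,0,0],[0,0,0,0,0,0],[0,0,0,0,0,0],[0,0,0,0,0,0],[0,0,0,0,0,0],[0,0,0,0,0,0],[0,0,0,0,0,0]]], "jaw": 255, "force": 60}}

```text
clock: 5.1
position: [0.4276, -0.1828, 0.199]
ee_rot: [0.715, 0.699, 0.004, 0.005]
ft_force: [-0.4, -2.5, -1.4]
grip_width: 0.263
```

{"fn": "servo_tool", "kwargs": {"motion": [[[0,0.06,-0.27,0,0,0],[0,0.085,-0.265,0,0,0],[0,0.11,-0.255,0,0,0],[0,0.135,-0.245,0,0,0],[0,0.16,-0.23,0,0,0],[0,0.18,-0.21,0,0,0]]]}}

```text
clock: 5.7
position: [0.4626, -0.1834, 0.2715]
ee_rot: [0.715, 0.699, 0.002, 0.003]
ft_force: [1.7, -3.4, -10.6]
grip_width: 0.263
```

```bash
cat > arc.py <<'E'
from h import *
goto([.5,-.183,.3])
p=status.get_obs()["position"]; dx=.566-p[0]; dz=p[2]-.155-.022
print("phi",np.arctan2(dz,dx).round(3),"r",np.hypot(dx,dz).round(4))
E
python3 arc.py
```

```text
clock 5.7 pos [ 0.4626 -0.1834  0.2715] yaw 88.72 tilt 0.36 F [  1.7  -3.4 -10.6] w 0.263
shift units [ 0.02  0.75 -0.57]
phi 0.741 r 0.1401
```

{"fn": "servo_tool", "kwargs": {"motion": [[[0,0.2,-0.2,0,0,0],[0,0.22,-0.175,0,0,0],[0,0.235,-0.155,0,0,0],[0,0.25,-0.13,0,0,0],[0,0.26,-0.105,0,0,0],[0,0.27,-0.08,0,0,0]]]}}

```text
clock: 6.3
position: [0.534, -0.185, 0.3127]
ee_rot: [0.716, 0.699, -0.004, -0.005]
ft_force: [-2.2, -0.6, -5.1]
grip_width: 0.264
```

```bash
python3 arc.py
```

```text
clock 6.3 pos [ 0.534  -0.185   0.3127] yaw 88.62 tilt 0.73 F [-2.2 -0.6 -5.1] w 0.264
shift units [ 0.02 -0.68  0.26]
phi 1.339 r 0.1394
```

{"fn": "servo_tool", "kwargs": {"motion": [[[0,0.275,-0.05,0,0,0],[0,0.28,-0.02,0,0,0],[0,0.28,0.0,0,0,0],[0,0.28,0.03,0,0,0],[0,0.1,0.02,0,0,0],[0,0,0,0,0,0]]]}}

```text
clock: 6.9
position: [0.5965, -0.1863, 0.3142]
ee_rot: [0.716, 0.698, -0.008, -0.01]
ft_force: [-1.6, -1.7, -2.0]
grip_width: 0.263
```

```bash
python3 arc.py; python3 - <<'E'
from h import *
c=cams.camera("side"); cv2.imwrite("pics/side3.png",c["color"][:,:,::-1])
E
```

```text
clock 6.9 pos [ 0.5965 -0.1863  0.3142] yaw 88.55 tilt 1.47 F [-1.6 -1.7 -2. ] w 0.263
shift units [ 0.02 -1.92  0.33]
phi 1.79 r 0.1406
```

View pics/side3.png

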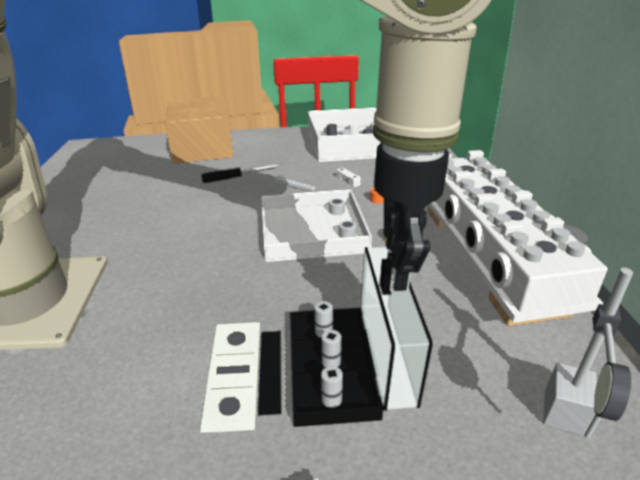

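The lid stands slightly past upright, about 1.7 rad. I'll release it and lift.

{"fn": "servo_tool", "kwargs": {"motion": [[[0,0,0,0,0,0],[0,0,0,0,0,0],[0,0,0,0,0,0],[0,0,0,0,0,0],[0,0,0,0,0,0],[0,0,-0.3,0,0,0],[0,0,-0.5,0,0,0],[0,0,-0.5,0,0,0],[0,0,-0.3,0,0,0],[0,0,0,0,0,0]]], "jaw": 0}}

```text
clock: 7.95
position: [0.5977, -0.1857, 0.4032]
ee_rot: [0.716, 0.698, -0.005, -0.008]
ft_force: [-0.2, -0.3, 0.3]
grip_width: 0.998
```

```bash
python3 arc.py; python3 - <<'E'
from h import *
c=cams.camera("side"); crop(c["color"],190,230,450,430,3,"pics/side4.png")
o=status.get_obs(); R=Ro.from_quat(o["ee_rot"]).as_matrix()
# correction rotvec in tool frame to point down w/ yaw 0 step: only tilt
z=np.array([0,0,-1.]); print("tilt fix deg",np.degrees(np.cross([0,0,1],R.T@z)))
E
```

```text
clock 7.95 pos [ 0.5977 -0.1857  0.4032] yaw 88.56 tilt 1.1 F [-0.2 -0.3  0.3] w 0.998
shift units [-0.   -1.92  2.1 ]
phi 1.71 r 0.2284
tilt fix deg [-1.13874121 -0.25723747  0.        ]
```

View pics/side4.png

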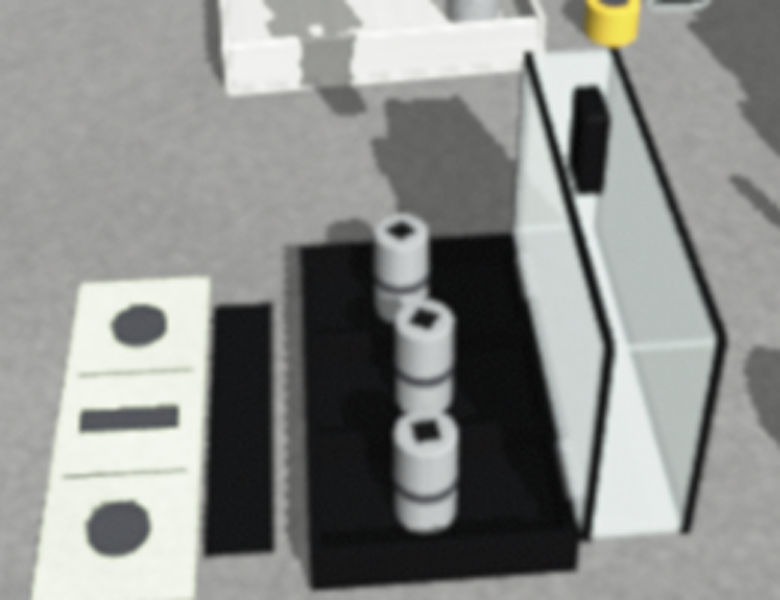

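The lid stays open at about 1.7 rad and the three sockets are visible. The middle one's dark square is at side ≈ (332,336). I'll locate it in the side and scene views, and the tray as well.

```bash
python3 - <<'E'
from h import *
c=cams.camera("side"); s=cams.camera("scene")
# dark squares within bright tops in side view
im=c["color"]; g=im.max(2)
crop(s["color"],210,110,350,240,4.5,"pics/scene5.png")
for nm,(x0,y0,x1,y1) in {"s1":(316,300,331,314),"s2":(323,329,341,345),"s3":(321,365,343,381)}.items():
    sub=g[y0:y1,x0:x1]; m=(sub<120).astype(np.uint8)
    n,l,st,ce=cv2.connectedComponentsWithStats(m)
    for i in range(1,n):
        if st[i,4]>8: 
            p=ce[i]+[x0,y0]; print(nm,p.round(1),st[i,4],plane(c,[p],.055).round(4))
# tray rim corners in side/scene by crop coords
sc=np.array([[415,44],[663,312],[353,545],[118,231]])/3+[260,240]
P=plane(s,sc,.036); print("tray scene",P.round(4).tolist(),P.mean(0).round(4), [np.linalg.norm(P[i]-P[i-1]).round(3) for i in range(4)])
si=np.array([[54,162],[452,135],[546,342],[70,384]])/4.5+[250,160]
P=plane(c,si,.036); print("tray side",P.round(4).tolist(),P.mean(0).round(4), [np.linalg.norm(P[i]-P[i-1]).round(3) for i in range(4)])
E
```

```text
s1 [327.8 300.5] 11 [[ 0.5152 -0.1086  0.055 ]]
s1 [323.1 306.2] 33 [[ 0.5072 -0.1207  0.055 ]]
s2 [337.7 330.3] 22 [[ 0.5221 -0.1722  0.055 ]]
s2 [331.  335.8] 41 [[ 0.5119 -0.1815  0.055 ]]
s3 [321.9 371.1] 34 [[ 0.4943 -0.2413  0.055 ]]
s3 [340.6 367.7] 26 [[ 0.5178 -0.2382  0.055 ]]
s3 [331.6 373.1] 54 [[ 0.5059 -0.2456  0.055 ]]
tray scene [[0.4187, 0.083, 0.036], [0.4107, 0.2796, 0.036], [0.6067, 0.2895, 0.036], [0.6149, 0.094, 0.036]] [0.5127 0.1865 0.036 ] [np.float64(0.197), np.float64(0.197), np.float64(0.196), np.float64(0.196)]
tray side [[0.4103, 0.2785, 0.036], [0.6061, 0.2852, 0.036], [0.6171, 0.0897, 0.036], [0.4207, 0.0792, 0.036]] [0.5136 0.1831 0.036 ] [np.float64(0.199), np.float64(0.196), np.float64(0.196), np.float64(0.197)]
```

View pics/scene5.png

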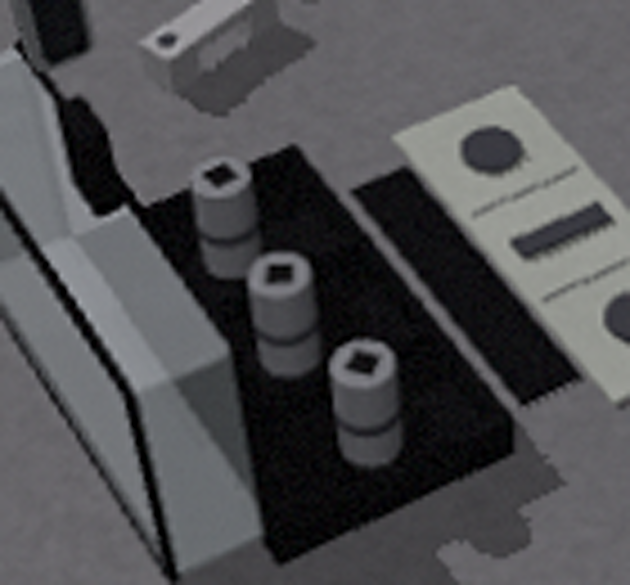

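{"fn": "servo_tool", "kwargs": {"motion": [[[0,0,0,-0.23,-0.05,0],[0,0,0,0,0,1],[0,0,0,0,0,1],[0,0,0,0,0,1],[0,0,0,0,0,1],[0,0,0,0,0,1],[0,0,0,0,0,1],[0,0,0,0,0,1],[0,0,0,0,0,1],[0,0,0,0,0,1],[0,0,0,0,0,1],[0,0,0,0,0,1]]], "jaw": 100}}

```text
clock: 9.3
position: [0.5948, -0.1851, 0.3859]
ee_rot: [0.963, 0.271, -0.005, -0.003]
ft_force: [-0.4, 0.3, -0.2]
grip_width: 0.607
```

{"fn": "servo_tool", "kwargs": {"motion": [[[0,0,0,0,0,1],[0,0,0,0,0,1],[0,0,0,0,0,1],[0,0,0,0,0,1],[0,0,0,0,0,1],[0,0,0,0,0,1],[0,0,0,0,0,0]]]}}

```text
clock: 10.0
position: [0.5933, -0.1846, 0.3781]
ee_rot: [1.0, -0.0, -0.009, -0.002]
ft_force: [0.1, 0.2, -0.4]
grip_width: 0.609
```

```bash
cat >> h.py <<'E'
def fix():
    o=status.get_obs(); R=Ro.from_quat(o["ee_rot"]).as_matrix()
    print("tilt fix units",(np.degrees(np.cross([0,0,1],R.T@[0,0,-1.]))/5).round(2))
E
python3 - <<'E'
from h import *
s=cams.camera("scene"); print(plane(s,[(272.4,170.7)],.055))
goto([.5115,-.182,.32]); fix()
E
```

```text
[[ 0.50985019 -0.18053648  0.055     ]]
clock 10.05 pos [ 0.5932 -0.1847  0.378 ] yaw 0.17 tilt 1.02 F [ 0.2  0.4 -0.7] w 0.61
shift units [-1.61 -0.05  1.19]
tilt fix units [-0.04  0.2   0.  ]
```

{"fn": "servo_tool", "kwargs": {"motion": [[[-0.4,-0.01,0,0,0.2,0],[-0.4,-0.01,0.1,0,0,0],[-0.4,-0.01,0.3,0,0,0],[-0.35,-0.01,0.4,0,0,0],[0,0,0.2,0,0,0],[0,0,0,0,0,0]]]}}

```text
clock: 10.65
position: [0.5129, -0.1826, 0.3246]
ee_rot: [1.0, 0.01, 0.001, -0.002]
ft_force: [0.1, -0.1, 0.4]
grip_width: 0.607
```

```bash
python3 - <<'E'
from h import *
w=cams.camera("wrist"); im=w["color"].copy()
for p in proj(w,[[.511,-.181,.055],[.507,-.121,.055],[.506,-.2456,.055]]): cv2.circle(im,tuple(int(v) for v in p.round()),2,(255,0,0),-1)
cv2.imwrite("pics/w6.png",im[:,:,::-1])
goto([.511,-.181,.20]); fix()
E
```

```text
clock 10.7 pos [ 0.5131 -0.1828  0.3253] yaw 1.13 tilt 0.19 F [ 0.7  0.9 -1. ] w 0.608
shift units [-0.05 -0.03  2.51]
tilt fix units [-0.03 -0.02  0.  ]
```

View pics/w6.png

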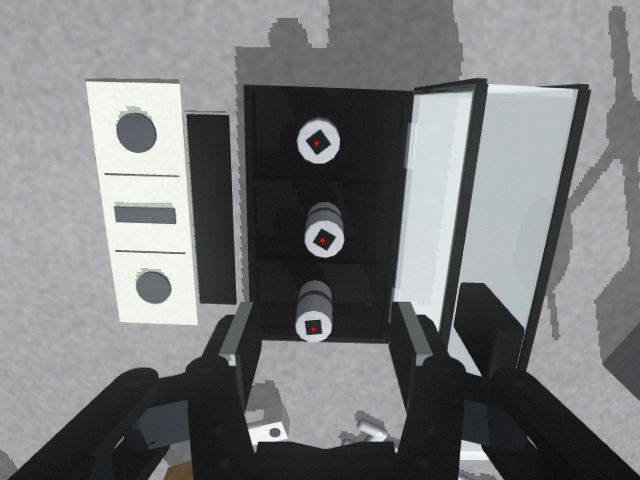

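The projected socket tops fall on the dark squares; the middle one is at wrist (323,239), in line with the bar mark at (145,214). I'll descend onto socket_2.

{"fn": "servo_tool", "kwargs": {"motion": [[[-0.05,-0.03,0.4,0,0,0],[0,0,0.4,0,0,0],[0,0,0.4,0,0,0],[0,0,0.4,0,0,0],[0,0,0.3,0,0,0],[0,0,0.2,0,0,0],[0,0,0.1,0,0,0],[0,0,0,0,0,0]]]}}

```text
clock: 11.5
position: [0.5188, -0.1814, 0.2173]
ee_rot: [1.0, 0.014, 0.006, 0.0]
ft_force: [-1.3, 0.8, -1.1]
grip_width: 0.613
```

```bash
python3 - <<'E'
from h import *
goto([.511,-.181,.199]); fix()
c=cams.camera("side"); crop(c["color"],230,250,450,430,3.3,"pics/side7.png")
E
```

```text
clock 11.5 pos [ 0.5188 -0.1814  0.2173] yaw 1.64 tilt 0.69 F [-1.3  0.8 -1.1] w 0.613
shift units [-0.16 -0.01  0.36]
tilt fix units [ 0.   -0.14  0.  ]
```

View pics/side7.png

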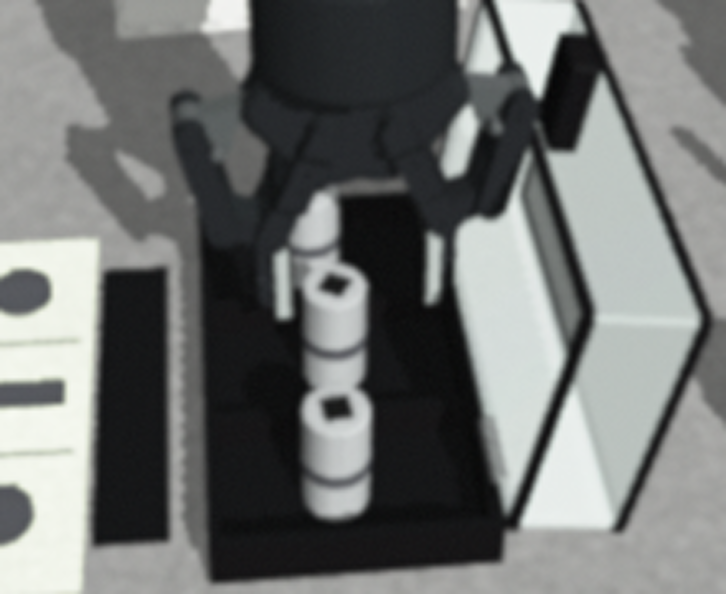

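{"fn": "servo_tool", "kwargs": {"motion": [[[-0.14,0,0.08,0,-0.14,0],[-0.02,0,0.12,0,0,0],[0,0,0.1,0,0,0],[0,0,0.05,0,0,0],[0,0,0,0,0,0]]]}}

```text
clock: 12.05
position: [0.5114, -0.1818, 0.2008]
ee_rot: [1.0, 0.015, 0.002, 0.001]
ft_force: [0.7, 0.1, 0.3]
grip_width: 0.608
```

```bash
python3 - <<'E'
from h import *
goto([.511,-.181,.199]); fix()
w=cams.camera("wrist"); cv2.imwrite("pics/w8.png",w["color"][:,:,::-1])
E
```

```text
clock 12.05 pos [ 0.5114 -0.1818  0.2008] yaw 1.67 tilt 0.21 F [0.7 0.1 0.3] w 0.608
shift units [-0.01 -0.02  0.04]
tilt fix units [ 0.01 -0.04  0.  ]
```

View pics/w8.png

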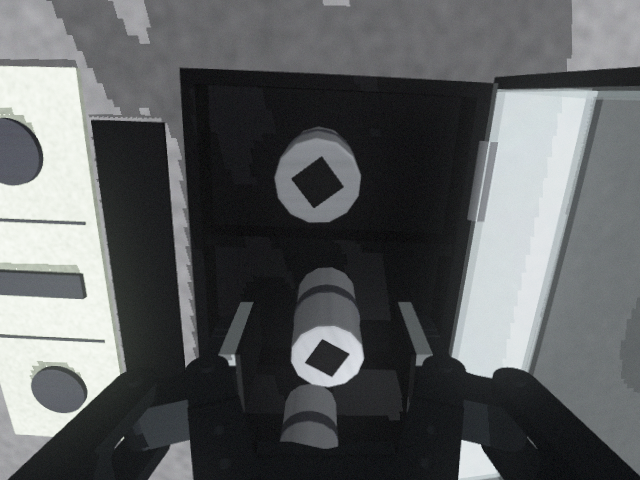

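The middle socket sits between the pads: square at (327,356), pads at x≈235 and 415. I'll close.

{"fn": "servo_tool", "kwargs": {"motion": [[[0,0,0,0,0,0],[0,0,0,0,0,0],[0,0,0,0,0,0],[0,0,0,0,0,0],[0,0,0,0,0,0],[0,0,0,0,0,0],[0,0,0,0,0,0],[0,0,0,0,0,0]]], "jaw": 255, "force": 50}}

```text
clock: 12.9
position: [0.5117, -0.1819, 0.2014]
ee_rot: [1.0, 0.015, 0.002, 0.001]
ft_force: [1.4, -0.1, -0.5]
grip_width: 0.293
```

{"fn": "servo_tool", "kwargs": {"motion": [[[0,0,-0.1,0,0,0],[0,0,-0.2,0,0,0],[0,0,-0.3,0,0,0],[0,0,-0.4,0,0,0],[0,0,-0.4,0,0,0],[0,0,-0.4,0,0,0],[0,0,-0.2,0,0,0],[0,0,0,0,0,0]]]}}

```text
clock: 13.7
position: [0.5108, -0.1819, 0.3094]
ee_rot: [1.0, 0.014, 0.003, 0.001]
ft_force: [1.0, 0.1, -0.3]
grip_width: 0.288
```

```bash
python3 - <<'E'
from h import *
goto([.476,.183,.32]); fix()
w=cams.camera("side"); cv2.imwrite("pics/side9.png",w["color"][:,:,::-1])
E
```

```text
clock 13.7 pos [ 0.5108 -0.1819  0.3094] yaw 1.64 tilt 0.33 F [ 1.   0.1 -0.3] w 0.288
shift units [-0.49 -7.31 -0.23]
tilt fix units [ 0.02 -0.06  0.  ]
```

View pics/side9.png

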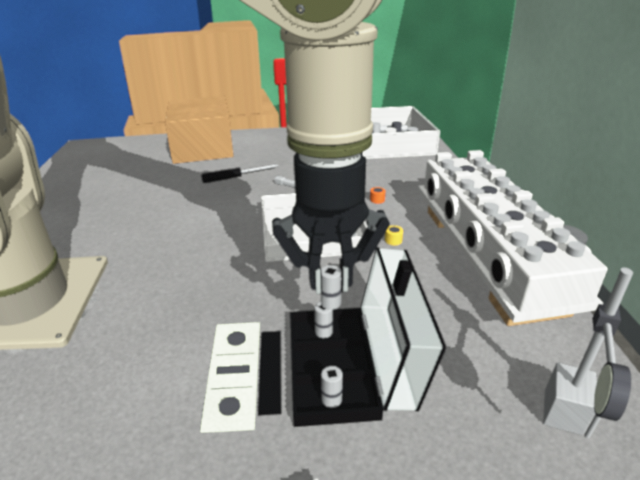

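Socket_2 is lifted, and the others still stand. I'll carry it to the tray.

{"fn": "servo_tool", "kwargs": {"motion": [[[0,-0.15,-0.1,0,-0.06,0],[-0.05,-0.3,-0.1,0,0,0],[-0.05,-0.45,-0.05,0,0,0],[-0.05,-0.5,0,0,0,0],[-0.05,-0.5,0,0,0,0],[-0.05,-0.5,0,0,0,0],[-0.05,-0.5,0,0,0,0],[-0.05,-0.5,0,0,0,0],[-0.05,-0.5,0,0,0,0],[-0.05,-0.5,0,0,0,0],[-0.05,-0.5,0,0,0,0],[0,-0.5,0,0,0,0]]]}}

```text
clock: 14.95
position: [0.4721, 0.1001, 0.3126]
ee_rot: [1.0, 0.013, -0.01, 0.002]
ft_force: [0.3, -0.1, -0.8]
grip_width: 0.285
```

```bash
python3 - <<'E'
from h import *
goto([.476,.183,.30]); fix()
E
```

```text
clock 14.95 pos [0.4721 0.1001 0.3126] yaw 1.47 tilt 1.22 F [ 0.3 -0.1 -0.8] w 0.285
shift units [ 0.13 -1.66  0.24]
tilt fix units [ 0.04  0.24 -0.  ]
```

{"fn": "servo_tool", "kwargs": {"motion": [[[0.05,-0.5,0,0.04,0.24,0],[0.03,-0.45,0,0,0,0],[0,-0.35,0,0,0,0],[0,-0.2,0,0,0,0],[0,-0.1,0,0,0,0],[0,0,0,0,0,0]]]}}

```text
clock: 15.55
position: [0.4702, 0.1887, 0.3086]
ee_rot: [1.0, 0.017, -0.004, 0.001]
ft_force: [0.3, -1.1, -0.2]
grip_width: 0.29
```

```bash
python3 - <<'E'
from h import *
goto([.478,.183,.2004]); fix()
w=cams.camera("wrist"); cv2.imwrite("pics/w10.png",w["color"][:,:,::-1])
E
```

```text
clock 15.55 pos [0.4702 0.1887 0.3086] yaw 1.9 tilt 0.48 F [ 0.3 -1.1 -0.2] w 0.29
shift units [0.17 0.11 2.16]
tilt fix units [ 0.03  0.09 -0.  ]
```

View pics/w10.png

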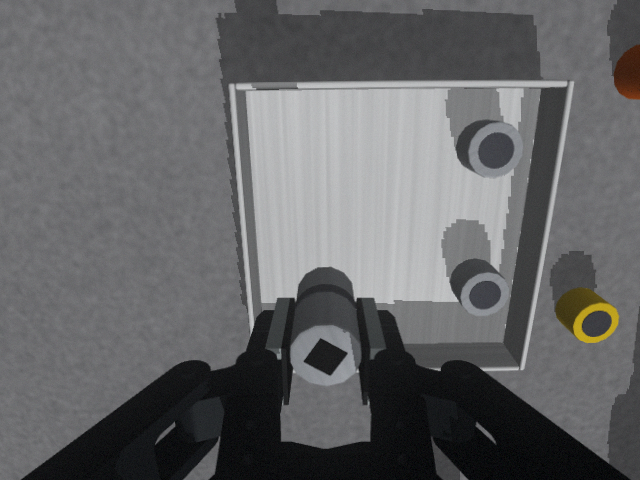

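{"fn": "servo_tool", "kwargs": {"motion": [[[0.08,0.05,0.2,0.03,0.09,0],[0.08,0.05,0.3,0,0,0],[0,0,0.3,0,0,0],[0,0,0.3,0,0,0],[0,0,0.3,0,0,0],[0,0,0.2,0,0,0],[0,0,0.1,0,0,0],[0,0,0,0,0,0]]]}}

```text
clock: 16.4
position: [0.4811, 0.1745, 0.2169]
ee_rot: [1.0, 0.011, 0.001, 0.001]
ft_force: [-0.3, -0.3, -1.3]
grip_width: 0.284
```

```bash
python3 - <<'E'
from h import *
goto([.476,.185,.2008]); fix()
w=cams.camera("side"); crop(w["color"],230,130,430,270,4,"pics/side11.png")
E
```

```text
clock 16.4 pos [0.4811 0.1745 0.2169] yaw 1.24 tilt 0.22 F [-0.3 -0.3 -1.3] w 0.284
shift units [-0.1  -0.21  0.32]
tilt fix units [ 0.03 -0.03  0.  ]
```

View pics/side11.png

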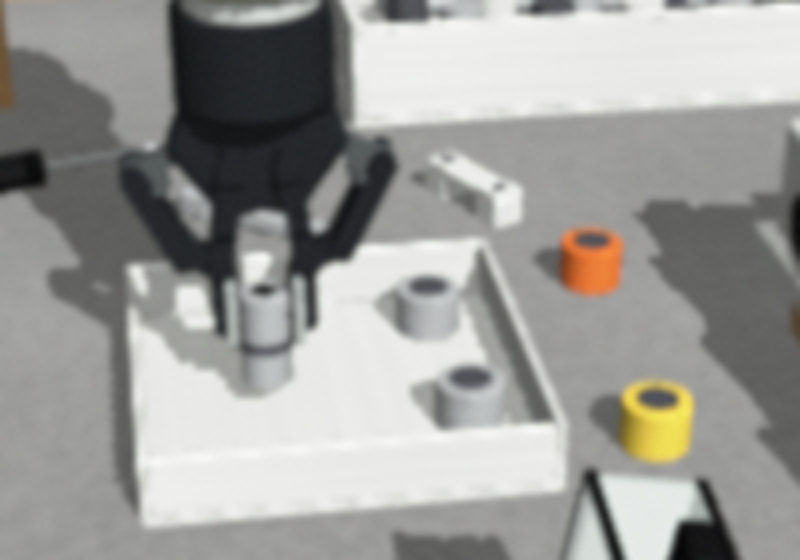

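{"fn": "servo_tool", "kwargs": {"motion": [[[-0.05,-0.1,0.1,0.03,-0.03,0],[0,0,0.1,0,0,0],[0,0,0.06,0,0,0],[0,0,0.04,0,0,0],[0,0,0,0,0,0]]]}}

```text
clock: 16.95
position: [0.479, 0.1805, 0.2028]
ee_rot: [1.0, 0.011, 0.002, -0.001]
ft_force: [-0.1, 0.0, -0.9]
grip_width: 0.285
```

```bash
python3 - <<'E'
from h import *
goto([.476,.185,.2006]); fix()
E
```

```text
clock 16.95 pos [0.479  0.1805 0.2028] yaw 1.27 tilt 0.22 F [-0.1  0.  -0.9] w 0.285
shift units [-0.06 -0.09  0.04]
tilt fix units [-0.02 -0.04  0.  ]
```

{"fn": "servo_tool", "kwargs": {"motion": [[[0,0,0.03,-0.02,-0.04,0],[0,0,0.02,0,0,0],[0,0,0,0,0,0]]]}}

```text
clock: 17.25
position: [0.4792, 0.1806, 0.2004]
ee_rot: [1.0, 0.011, 0.0, -0.0]
ft_force: [-0.1, -0.5, -0.6]
grip_width: 0.289
```

{"fn": "servo_tool", "kwargs": {"motion": [[[0,0,0.02,0,0,0],[0,0,0.02,0,0,0],[0,0,0,0,0,0]]]}}

```text
clock: 17.55
position: [0.4795, 0.1807, 0.2006]
ee_rot: [1.0, 0.011, 0.0, -0.0]
ft_force: [0.4, -0.6, -0.8]
grip_width: 0.29
```

{"fn": "servo_tool", "kwargs": {"motion": [[[0,0,0.06,0,0,0],[0,0,0.06,0,0,0]]]}}

```text
clock: 17.75
position: [0.4801, 0.1811, 0.2]
ee_rot: [1.0, 0.011, 0.0, -0.0]
ft_force: [-22.6, -9.0, 54.7]
grip_width: 0.289
```

```bash
python3 - <<'E'
from h import *
goto([.476,.185,.2006])
w=cams.camera("side"); crop(w["color"],230,130,430,270,4,"pics/side12.png")
E
```

```text
clock 17.75 pos [0.4801 0.1811 0.2   ] yaw 1.22 tilt 0.04 F [-22.6  -9.   54.7] w 0.289
shift units [-0.08 -0.08 -0.01]
```

View pics/side12.png

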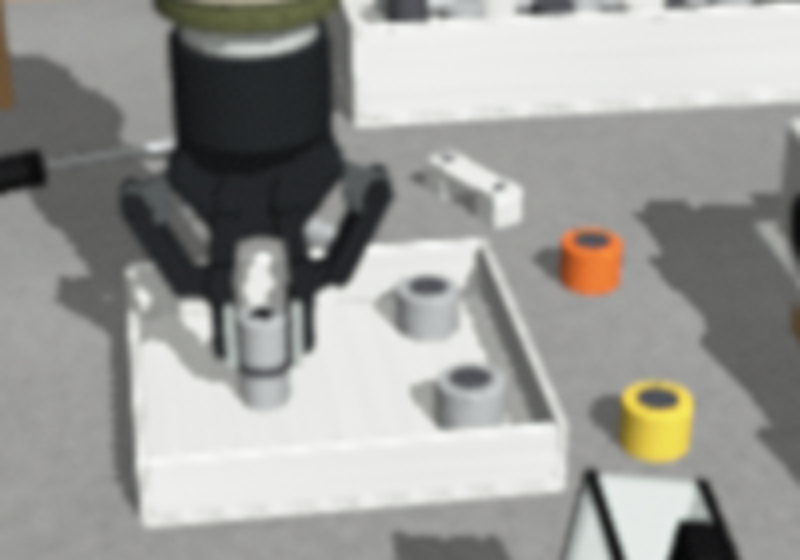

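It is firmly on the floor at about 55 N, more than I intended. A zero row takes the push off, then I'll open part way.

{"fn": "servo_tool", "kwargs": {"motion": [[[0,0,0,0,0,0],[0,0,0,0,0,0]]]}}

```text
clock: 18.0
position: [0.4803, 0.1812, 0.2015]
ee_rot: [1.0, 0.011, 0.001, -0.001]
ft_force: [-0.5, 0.5, -0.7]
grip_width: 0.286
```

{"fn": "servo_tool", "kwargs": {"motion": [[[0,0,0,0,0,0],[0,0,0,0,0,0],[0,0,0,0,0,0],[0,0,0,0,0,0],[0,0,0,0,0,0]]], "jaw": 110}}

```text
clock: 18.5
position: [0.4803, 0.1811, 0.2005]
ee_rot: [1.0, 0.011, 0.001, -0.0]
ft_force: [-0.3, -0.9, 0.5]
grip_width: 0.564
```

```bash
python3 - <<'E'
from h import *
goto([.48,.181,.35]);fix()
w=cams.camera("wrist"); cv2.imwrite("pics/w13.png",w["color"][:,:,::-1])
E
```

```text
clock 18.5 pos [0.4803 0.1811 0.2005] yaw 1.21 tilt 0.11 F [-0.3 -0.9  0.5] w 0.564
shift units [-0.   -0.   -2.99]
tilt fix units [-0.01 -0.02  0.  ]
```

View pics/w13.png

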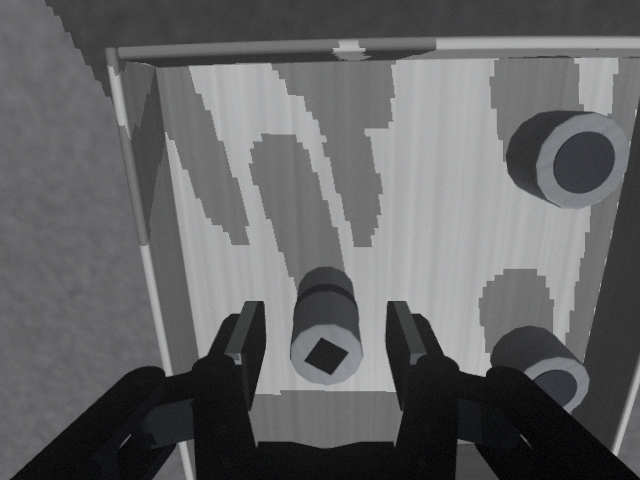

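The socket stands upright and both pads are clear of it. I'll lift straight up.

{"fn": "servo_tool", "kwargs": {"motion": [[[0,0,-0.15,0,0,0],[0,0,-0.25,0,0,0],[0,0,-0.3,0,0,0],[0,0,-0.3,0,0,0],[0,0,-0.4,0,0,0],[0,0,-0.5,0,0,0],[0,0,-0.5,0,0,0],[0,0,-0.4,0,0,0],[0,0,0,0,0,0]]]}}

```text
clock: 19.45
position: [0.4796, 0.1808, 0.3543]
ee_rot: [1.0, 0.011, 0.003, -0.001]
ft_force: [-0.1, -0.5, -0.3]
grip_width: 0.567
```

```bash
python3 - <<'E'
from h import *
goto([.48,.181,.35])
for n in("side","scene"):
    w=cams.camera(n); cv2.imwrite(f"pics/{n}14.png",w["color"][:,:,::-1])
E
```

```text
clock 19.45 pos [0.4796 0.1808 0.3543] yaw 1.22 tilt 0.38 F [-0.1 -0.5 -0.3] w 0.567
shift units [ 0.01 -0.    0.09]
```

View pics/side14.png

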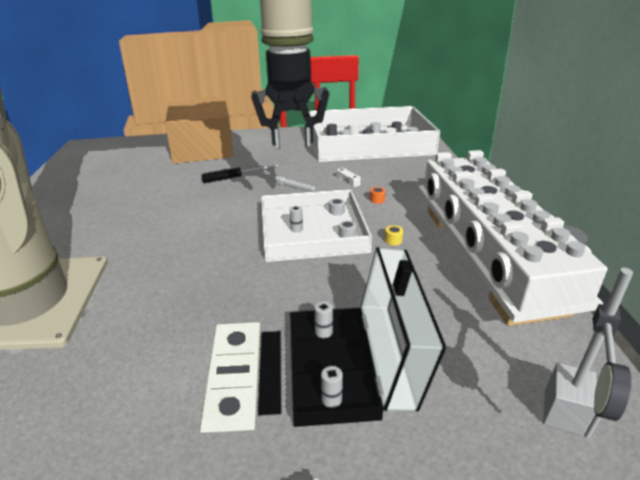

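View pics/scene14.png

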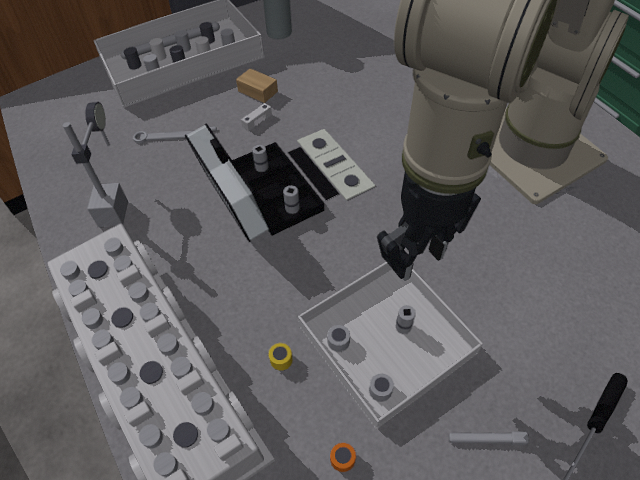

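Socket_2 stands in the tray at scene (406,318) and side (296,220). The tappets and the outer sockets look unmoved, and the lid is open. One numeric check, then I'll hand in.

```bash
python3 - <<'E'
from h import *
from workcell import order
s=cams.camera("scene"); c=cams.camera("side")
print(plane(s,[(406,312.5)],.054),tri(s,(406,312.5),c,(296.5,209.5)))
print("s1,s3",plane(c,[(323.1,306.2),(331.6,373.1)],.055).round(4).tolist())
sub=c["color"].max(2)
a=cv2.imread("pics/side0.png").astype(int); b=c["color"][:,:,::-1].astype(int)
print("tappet diff", abs(a-b)[195:240,328:358].mean().round(2))
print(order.hand_in())
E
```

```text
[[0.48065514 0.18212929 0.054     ]] (array([0.48091487, 0.18108186, 0.05135144]), np.float64(0.0025762687495999768))
s1,s3 [[0.5071, -0.1206, 0.055], [0.5058, -0.2456, 0.055]]
tappet diff 11.66
the job is handed in; nothing more can be done
None
```

I opened the lid to about 1.7 rad and it stayed there after I let go. The bar mark is the middle one of the three, so I took socket_2 from the middle bay and stood it in the near half of the tray. I lifted the arm clear and handed the job in at about 19.6 s.

**What the last checks showed:**
- **Moved socket:** it looks upright. Its top triangulates to (0.481, 0.181, 0.051), about 33 mm from the tray's centre towards the robot. The height is within 3 mm of the expected 0.054.
- **Other two sockets:** they look upright and unmoved in the final pictures. The coordinates I printed for them only repeated the earlier pixel positions, so they are not a fresh measurement.
- **Tappets:** they look unmoved by eye. A picture-difference check over them read 11.7, which is inconclusive; I put it down to shadows from the arm's new position.
- **Force when placing:** I pressed the socket onto the tray floor harder than intended, with about 55 N at the wrist for one step. That is below the 120 N wrist limit, and it went through the gripped socket, not the arm or the gripper's body.

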